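# Clamp a note block in a one-hand ratchet press and keep it gripped

## Robot

A 6-joint arm with a two-finger parallel gripper is mounted at the origin on a cart in front of the work surface, level with it; the furniture and walls round the work are solid. World frame = base frame: x ahead of the robot, y to its left, z up, the work surface at z = 0. Lengths are in m, angles in degrees, forces in N, time in s.
With the tool pointing down it reaches from about 0.375 to 0.9 m from the base axis. Payload 3.1 kg.
Tool frame: the origin (TCP) lies at the very end of the fingers, on their centre line; the grasp point (between the pads) lies 19 mm behind it; z points along the fingers, y is the line along which they close (so a half turn about z gives the same grasp; the last joint's range is limited). The gripper opens to 87 mm and grips with 3 to 60 N. Pads are 19 mm wide; open, the fingers measure 117 mm over their backs; the gripper's body (75 mm by 190 mm) begins 51 mm behind the grasp point.
Start: joints at [55.949, 30.224, 82.088, -0, 67.689, -10.227], TCP at [0.252, 0.572, 0.223] pointing down, gripper open.
Joint ranges: [-176.69, 176.69], [-43.24, 126.21], [12.49, 139.97], [-82, 262], [0, 151.66], [-163.58, 163.58]. Speed limits (degrees/s): [159.86, 159.86, 180, 180, 180, 180].

## Interface

Orientations are given as a 3x3 rotation matrix whose columns are the frame's x, y, z axes.
In Python, from rig import * gives the robot as it stands.
- The arm moves only by the tool jog_arm, never from a script. Its arguments are lists of equal length, an entry for each row: "delta_pos": the shift along the world's x, y, z in cm, a list of three; "turn": the turn about the world's z in degrees; "grip": the closure, from 0 (fully open) to 1 (shut). In form: {"delta_pos": [[x, y, z], ...], "turn": [turn, ...], "grip": [grip, ...]}. A call has 1 to 12 rows; each row is the pose to reach, as a shift and turn from the pose commanded when the call began; what a row does not reach only later rows make up. A row lasts 1/8 s, in which the tool goes at most 62.5 mm and 10.7 degrees, less where a joint would pass 70% of its speed; a pose out of reach is approached as far as the arm can. A call with a gripper value outside its range is refused whole. The fingers move at their own pace and stop on an object; the grip force is fixed at half the most. Time passes only in rows, so rows that repeat a pose let the fingers close. It gives the time, the measured TCP pose, the force, the opening and the grip force at its end, in the units of the state.
- read_state(): the state, without advancing time (a new reading comes with each control period).
- capture(name): name is "scene" or "top" or "wrist"; returns a dict with "color" (384x512x3 uint8, blue, green, red), "fovy" (degrees; the focal length in pixels is half the picture's height over the tangent of half this angle, whatever the lens; pixels are square), "cx", "cy" (the principal point, pixels), "camera_from_world" (4x4, takes a point from world to camera coordinates). Camera axes: x right, y up, looking along -z (the intrinsics and any distortion apply to the point x, -y, -z); pixel columns grow to the right and rows downward; lengths in m; the calibration is good to about 2 mm. A picture is of the moment at which its call begins. There is no depth.
- hand_in(): hands the job in; it is judged then, once.
The state is a dict: "time_s": time; "joint_positions": joint angles; "qvel": joint speeds; "tau": joint torques, N m; "position": TCP position; "tcp_rot": TCP orientation; "force": force on the tool from outside, world axes, zero at the start; "moment": the same for the moment, N m; "opening": opening from 0.0 (shut) to 1.0 (fully open); "grasp_force": force on a finger pad.
Only numpy, scipy, OpenCV 4.12 (cv2) and the standard library are available. Lean on these libraries where they do the work, as an engineer would, in place of code of your own. Each camera call takes 0.05 s, during which the arm holds its last target. There are 200 camera calls.

## Task

Lay the yellow note block flat and square on the grey bed of the bar press, between the grey fixed jaw and the sprung yellow pressure plate, and let go of it. Then pump the red trigger toward the black upright grip, in full strokes (only the last may be shorter), letting it out fully in between and never pushing the jaw or plate by hand, until the plate has pushed the block against the fixed jaw and is itself pressed about half-way back towards the red jaw, and never nearly all the way, which would crush the pad. Finish while still holding the trigger squeezed at that pressure, and leave the other things on the worktop where they are.

Things in the scene. Friction and masses are not known exactly. Their poses are not given: they have to be found in the camera images.
- note_centre (a point): Centre of the loose square yellow note block (pad), 50 x 50 mm and 18 mm thick (its loosely curled top sheets show up to 24 mm), 30 g. It lies flat on the worktop; the point is 9 mm above its underside, axes along its square sides, z up. Any of its four square orientations will do in the press.
- note_block: The same note block, with its origin at the centre of its underside.
- press: Bar press fixed to the worktop. Origin on the worktop under its middle, z up; it clamps along y, the jaw moving to +y. In mm: grey bed x +-32, y -135..127, top z 8; grey fixed jaw x +-26, y 95..115, top z 42; black housing x +-20, y -102..-40, top z 52; black grip x +-13, y -61..-45, top z 108; red trigger on the grip's -y side; toothed steel rod along the middle, top z 30.
- press_seat (a point): Point on the bed's top where the middle of the block's underside lies when the block is against the fixed jaw (press frame x 0, y 70, z 8 mm). Axes as the press. Laying the block 5 to 10 mm short of it (towards -y) keeps it clear of both jaws.
- press_squeeze (a point): Middle between the grip's +y face and the trigger bar's -y side with the trigger fully squeezed, at the bar's height (press x 0, y -63, z 92 mm). Close fingers along press y: one in front of the grip (+y), one behind the bar (-y). Grip and bar measure 50 mm across, 36 squeezed; only the bar moves. Fingers centred here, 66 to 78 mm open, come down free; tips 20 mm below this point are right.
- trigger: Red trigger: an upright post that slides along press y on the housing, with a round finger bar on top, 12 mm thick and 32 mm long (along press x), its middle 62 mm above the body's origin (press frame z 30 mm; let out, press frame y -89 mm).
- trigger_travel (a joint): Travel of the trigger: 0 let out (a spring returns it), 0.014 m fully squeezed. It pushes the jaw ahead by up to its own travel through ring teeth 4.5 mm apart that slip on the way back, so a full stroke gains about 8 to 13 mm. It takes 3 to 5 N for its spring, 3 N for the jaw's brake, and the clamping force (about 17 N in all at the wanted pressure).
- jaw_travel (a joint): Travel of the red jaw with its rod: 0 to 0.055 m towards the fixed jaw. A light brake (3 N) keeps it in place when the trigger is let out, but cannot hold the clamping pressure: let out then, the jaw springs back until roughly 3 N is left.
- plate_pressed (a joint): How far the yellow pressure plate is pressed back towards the red jaw against its two springs: 0 free, 0.014 m all the way. 1.5 N per mm; the wanted half-way is about 0.007 m (10 N).
- jaw: Red jaw block and its steel rod; the block is 44 mm wide (x), 16 mm long (y), top z = 40 mm; its front face stands 22 mm behind the free plate's clamping face. Its origin moves with it.
- plate: Yellow sprung pressure plate, 42 mm wide, z 10 to 38 mm, 6 mm thick.
- plate_face (a point): Centre of the pressure plate's clamping face (24 mm above the worktop); axes as the press, it faces +y. It starts 18 to 40 mm short of where the seated block's near side will be (press frame y = 45 mm).
- bulldog_clip_2: Bystander: red bulldog clip, 43 x 41 x 17 mm.
- label_roll: Bystander: white label roll, 44 mm across, 30 mm high.
- staple_box: Bystander: green card box, 42 x 68 x 19 mm.
- stapler: Bystander: black stapler, 36 x 141 x 49 mm.
- glue_stick: Bystander: glue stick standing upright, 30 mm across, 96 mm high.
Mind the look-alikes: they are no part of the job. Leave any blue or purple look-alike of the note_block alone.

How it is judged (in metres and radians):
On the way, in this order (a step that is already met when the one before it is completed fails the run):
1. the note block lies on the bed between plate and fixed jaw, let go and not yet clamped (x of note_centre in the frame of press_seat between -0.012 and 0.012 m and y of note_centre in the frame of press_seat between -0.04 and 0.003 m and z of note_centre in the frame of press_seat between 0.005 and 0.013 m and contact force between the fingers and note_block below 0.2 N and value of joint plate_pressed below 0.0015 m), for 0.2 s.
2. the trigger is squeezed well in (over 9 mm) (value of joint trigger_travel above 0.009 m), for 0.05 s.
3. the trigger is let out again (under 3 mm) (value of joint trigger_travel below 0.003 m), for 0.05 s.
At the end, for the whole second after the job is handed in: Block flat and square on the bed (0.12 rad), within 15 mm of the centre line, within 4 mm of touching the fixed jaw, still, fingers off it; plate on it with over 4 N, pressed back 3.5 to 10.3 mm; fingers still on the trigger bar with over 1.5 N, trigger in by over 2 mm (x of note_centre in the frame of press_seat between -0.015 and 0.015 m and y of note_centre in the frame of press_seat between -0.004 and 0.004 m and z of note_centre in the frame of press_seat between 0.005 and 0.014 m and angle between note_centre's own z axis and vertical below 0.12 rad and (angle between the x axis of note_centre and the x axis of press_seat, either way round below 0.12 rad or angle between the x axis of note_centre and the y axis of press_seat, either way round below 0.12 rad) and value of joint plate_pressed between 0.0035 and 0.0103 m and contact force between plate and note_block above 4 N and contact force between the fingers and trigger above 1.5 N and value of joint trigger_travel above 0.002 m and contact force between the fingers and note_block below 0.3 N and linear speed of note_block below 0.02 m/s); the arm keeps its last pose, push and grip.
It fails at once if the note block is crushed: more than 18 N between plate and block (the plate pressed back about 12 of its 14 mm) (contact force between plate and note_block above 18 N).
It fails at once if the jaw or plate is pushed by hand (more than 4 N from the fingers) (contact force between the fingers and jaw above 4 N).
It fails at once if a bystander is moved by more than 30 mm (distance of any of bulldog_clip_2, label_roll, staple_box, stapler, glue_stick from where it was at the start of the episode above 0.03 m).
It also fails if it takes over 64 s, if anything falls off the work surface, if the arm or the gripper's body presses on something with over 40 N, if the wrist force passes 120 N, or if a joint passes its speed limit or range.

## Working session

There is one attempt and no reset: what is moved stays moved. The work goes in short steps, Python scripts to look and compute and a tool call to move; the robot and the scene stay as the last step left them, time stands still between calls to the robot, and variables do not carry over. Pictures are saved under pics/ and viewed, at most 10 in all, crops included, and the job is handed in when it is done.

Besides the shell and the picture viewer there is one more tool, called after ">>>" as name(argument=value, ...), one argument or row to a line, values as JSON. jog_arm: Moves the arm, as the interface text tells. Its arguments: {"type":"object","properties":{"delta_pos":{"type":"array"},"turn":{"type":"array"},"grip":{"type":"array"}},"required":["delta_pos","turn","grip"]}

```bash
ls; mkdir -p pics
cat > h.py <<'E'
from rig import *
import numpy as np, cv2
def ray(c,u,v):
    h=c["color"].shape[0]; f=h/2/np.tan(np.radians(c["fovy"])/2)
    T=np.array(c["camera_from_world"]); R=T[:3,:3]; o=-R.T@T[:3,3]
    d=R.T@np.array([(u-c["cx"])/f,-(v-c["cy"])/f,-1]); return o,d
def onz(c,u,v,z):
    o,d=ray(c,u,v); return o+d*(z-o[2])/d[2]
def pix(c,p):
    h=c["color"].shape[0]; f=h/2/np.tan(np.radians(c["fovy"])/2)
    q=np.array(c["camera_from_world"])@np.append(p,1); return c["cx"]-f*q[0]/q[2], c["cy"]+f*q[1]/q[2]
E
python3 - <<'E'
from h import *
for n in ("top","scene"):
    c=capture(n); cv2.imwrite(f"pics/{n}0.png",c["color"]); o,d=ray(c,256,192); print(n,c["fovy"],c["cx"],c["cy"],o,d,[k for k in c])
s=read_state(); print(s["time_s"],s["position"],s["tcp_rot"],s["opening"])
E
```

```text
pics
top 51.30272124413371 245.3288870092694 189.06244089580645 [0.41311093 0.07386435 1.31770914] [ 0.10058404 -0.0358385  -0.99466819] ['color', 'fovy', 'cx', 'cy', 'camera_from_world']
scene 51.769140758296246 260.6144254331626 200.41131057441157 [ 0.09007706 -0.73970711  1.02009114] [ 0.3331554   0.63495389 -0.69744458] ['color', 'fovy', 'cx', 'cy', 'camera_from_world']
0.1 [0.25203993 0.57121121 0.22167872] [[-9.14808886e-01  4.03885575e-01 -1.06969431e-03]
 [ 4.03886856e-01  9.14807537e-01 -1.60565203e-03]
 [ 3.30064719e-04 -1.90090022e-03 -9.99998139e-01]] 1.0006306634991016
```

View pics/top0.png

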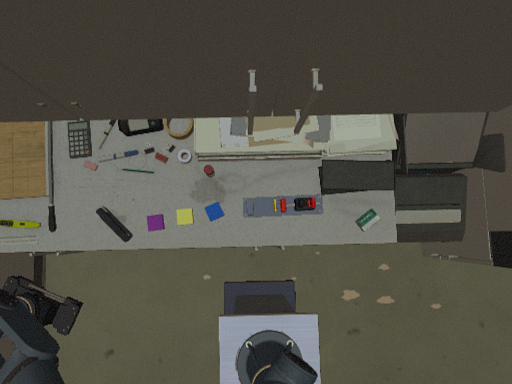

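View pics/scene0.png

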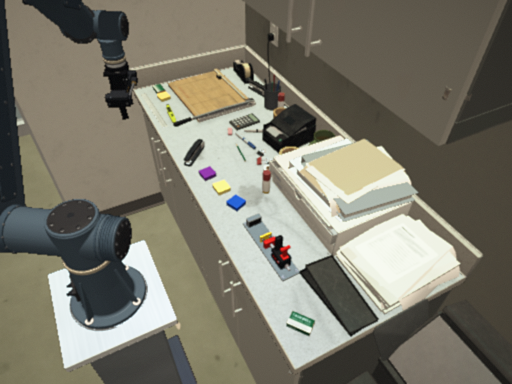

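The top view has the yellow block at (185,217) between a purple (155,222) and a blue (214,211) look-alike. The press lies along image columns 243–322 at row 206, with the fixed jaw to the left (world +y), the yellow plate at (276,205) and the trigger at (312,204).

```bash
cat >> h.py <<'E'
def blobs(c,lo,hi,amin=8):
    hsv=cv2.cvtColor(c["color"],cv2.COLOR_BGR2HSV); m=cv2.inRange(hsv,np.array(lo),np.array(hi))
    cs,_=cv2.findContours(m,cv2.RETR_EXTERNAL,cv2.CHAIN_APPROX_NONE)
    return [x for x in cs if cv2.contourArea(x)>=amin]
E
python3 - <<'E'
from h import *
c=capture("top"); s=capture("scene")
for n,cc in (("top",c),("scene",s)):
  for col,lo,hi,z in (("yel",(22,90,90),(35,255,255),.02),("red",(0,150,80),(8,255,255),.06)):
    for b in blobs(cc,lo,hi,5):
        m=cv2.moments(b); u,v=m["m10"]/m["m00"],m["m01"]/m["m00"]
        print(n,col,cv2.contourArea(b),np.round([u,v],1),np.round(onz(cc,u,v,z),4),cv2.minAreaRect(b)[1:])
big=cv2.resize(c["color"][185:235,130:330],None,fx=4,fy=4,interpolation=cv2.INTER_CUBIC); cv2.imwrite("pics/top1.png",big)
print(pix(c,[0,0,0]), pix(s,[0,0,0]))
for u,v in ((243,196),(322,196),(322,216),(243,216)): print(onz(c,u,v,.008))
E
```

```text
top yel 140.5 [ 25.2 224. ] [0.4588 0.7737 0.02  ] ((29.334880828857422, 6.784938335418701), 3.814074993133545)
top yel 213.5 [184.4 216.3] [0.4708 0.2611 0.02  ] ((16.0, 15.0), 90.0)
top yel 14.0 [274.5 205.1] [ 0.5001 -0.032   0.02  ] ((12.131789207458496, 2.1728577613830566), 84.80557250976562)
top red 39.5 [282.8 205.1] [ 0.4968 -0.0548  0.06  ] ((12.0, 4.0), 90.0)
top red 28.0 [311.3 202.7] [ 0.5021 -0.145   0.06  ] ((9.0, 7.0), 90.0)
scene yel 32.5 [265.9 235. ] [ 0.5041 -0.0229  0.02  ] ((4.595726013183594, 12.080193519592285), 66.80140686035156)
scene yel 139.0 [221.  187.1] [0.4652 0.2517 0.02  ] ((12.474112510681152, 14.70632266998291), 66.80140686035156)
scene yel 19.0 [287.  148.1] [0.7991 0.3422 0.02  ] ((5.059643268585205, 18.657434463500977), 71.56504821777344)
scene yel 65.0 [170.6 113.8] [0.4566 0.7928 0.02  ] ((18.782970428466797, 4.919349193572998), 63.43495178222656)
scene yel 74.0 [163.1  95.8] [0.4746 0.9552 0.02  ] ((9.454065322875977, 11.423661231994629), 66.80140686035156)
scene red 74.5 [284.  252.5] [ 0.5039 -0.1367  0.06  ] ((13.0, 9.0), 90.0)
scene red 62.5 [268.7 241.6] [ 0.4828 -0.0787  0.06  ] ((7.613508701324463, 13.55575942993164), 68.19859313964844)
scene red 19.0 [266.4 176.8] [0.6184 0.1873 0.06  ] ((5.0, 5.0), 90.0)
scene red 15.5 [280.8  97.5] [0.9354 0.635  0.06  ] ((6.0, 4.0), 90.0)
(np.float64(269.16582515906066), np.float64(363.44629135409195)) (np.float64(109.54602029615813), np.float64(294.93477384322506))
[0.53337941 0.06979862 0.008     ]
[ 0.5270021  -0.19029581  0.008     ]
[ 0.46128123 -0.18727022  0.008     ]
[0.46771007 0.07140727 0.008     ]
```

View pics/top1.png

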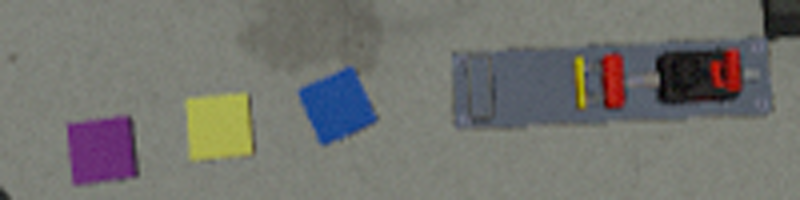

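The crop shows the yellow block nearly axis-aligned, with about 40 mm free on each side along y. I'll move the arm over it, fingers closing along world x, and look from the wrist camera.

>>> jog_arm(
  delta_pos=[
    [21, -31, 0],
    [21, -31, 0],
    [21, -31, 0],
    [21, -31, 0],
    [21, -31, 0],
    [21, -31, 0],
    [21, -31, 0],
    [21, -31, 0],
    [21, -31, 0],
  ],
  turn=[-66, -66, -66, -66, -66, -66, -66, -66, -66],
  grip=[0, 0, 0, 0, 0, 0, 0, 0, 0],
)

```text
time_s: 1.32
position: [0.4613, 0.2629, 0.2224]
tcp_rot: [[-0.006, 1.0, -0.001], [1.0, 0.006, 0.0], [0.0, -0.001, -1.0]]
force: [-0.1, -0.3, -0.0]
opening: 0.999
grasp_force: 0.0
```

Run:
```python
from h import *
c=capture("wrist"); cv2.imwrite("pics/w1.png",c["color"]); s=read_state()
print(s["time_s"],s["position"],np.round(s["tcp_rot"],3),s["force"])
o,d=ray(c,c["cx"],c["cy"]); print(o,d,c["fovy"])
for b in blobs(c,(22,90,90),(35,255,255),300):
    r=cv2.minAreaRect(b); print(cv2.contourArea(b),r)
    m=cv2.moments(b); print(onz(c,m["m10"]/m["m00"],m["m01"]/m["m00"],.02))
    print(np.array([onz(c,u,v,.02) for u,v in cv2.boxPoints(r)]).round(4))
```

```text
1.375 [0.46128609 0.26302392 0.22244523] [[-0.006  1.    -0.001]
 [ 1.     0.006  0.   ]
 [ 0.    -0.001 -1.   ]] [-0.30543978 -0.79083662  0.71560051]
[0.4613898  0.34189805 0.38406805] [ 0.00133801 -0.28773803 -0.95770822] 64.31088865086444
1639.0 ((263.0533142089844, 168.15785217285156), (42.778533935546875, 41.18915557861328), 85.36454010009766)
[0.47165463 0.2648909  0.02      ]
[[0.445  0.2883 0.02  ]
 [0.4938 0.2925 0.02  ]
 [0.4997 0.2399 0.02  ]
 [0.4489 0.2353 0.02  ]]
```

View pics/w1.png

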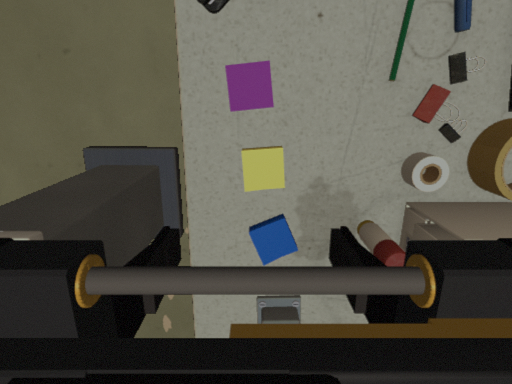

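The wrist image shows the block at (263,168), about 50 mm square and turned about 5°. The neighbours and the glue stick (385,245) are clear of a descent that closes along x.

>>> jog_arm(
  delta_pos=[
    [1.0, 0.1, -5],
    [1.0, 0.1, -11],
    [1.0, 0.1, -16],
    [1.0, 0.1, -19],
    [1.0, 0.1, -20.5],
    [1.0, 0.1, -21.4],
    [1.0, 0.1, -21.8],
    [1.0, 0.1, -21.8],
    [1.0, 0.1, -21.8],
  ],
  turn=[4.6, 4.6, 4.6, 4.6, 4.6, 4.6, 4.6, 4.6, 4.6],
  grip=[0.1, 0.1, 0.1, 0.1, 0.1, 0.1, 0.1, 0.1, 0.1],
)

```text
time_s: 2.5
position: [0.473, 0.2629, 0.0054]
tcp_rot: [[-0.083, 0.997, 0.002], [0.997, 0.083, 0.001], [0.0, 0.002, -1.0]]
force: [-0.5, -0.2, 0.1]
opening: 0.898
grasp_force: 0.0
```

>>> jog_arm(
  delta_pos=[
    [0, 0, 0],
    [0, 0, 0],
    [0, 0, 0],
    [0, 0, 0],
  ],
  turn=[0, 0, 0, 0],
  grip=[0.6, 0.6, 0.6, 0.6],
)

```text
time_s: 3.0
position: [0.4724, 0.2627, 0.0046]
tcp_rot: [[-0.083, 0.997, -0.0], [0.997, 0.083, -0.0], [-0.0, -0.0, -1.0]]
force: [-0.3, -0.3, 0.9]
opening: 0.571
grasp_force: 30.0
```

>>> jog_arm(
  delta_pos=[
    [0, 0, 4],
    [0, 0, 10],
    [0, -4, 15],
    [2.6, -10, 19],
    [2.6, -16, 20],
    [2.6, -22, 20],
    [2.6, -25, 20],
    [2.6, -25, 20],
    [2.6, -25, 20],
    [2.6, -25, 20],
  ],
  turn=[0, 0, 0, -3, -6, -6, -6, -6, -6, -6],
  grip=[0.6, 0.6, 0.6, 0.6, 0.6, 0.6, 0.6, 0.6, 0.6, 0.6],
)

```text
time_s: 4.25
position: [0.4981, 0.014, 0.2044]
tcp_rot: [[0.02, 1.0, -0.001], [1.0, -0.02, 0.0], [0.0, -0.001, -1.0]]
force: [0.3, 0.7, -0.0]
opening: 0.572
grasp_force: 30.0
```

Run:
```python
from h import *
c=capture("wrist"); cv2.imwrite("pics/w2.png",c["color"]); s=read_state()
print(s["time_s"],s["position"],np.round(s["tcp_rot"],3),s["opening"])
for b in blobs(c,(22,90,90),(35,255,255),20):
    r=cv2.minAreaRect(b); print(r, np.array([onz(c,u,v,.038) for u,v in cv2.boxPoints(r)]).round(4))
for y in (.0706,-.04): print(pix(c,[.467,y,.008]),pix(c,[.533,y,.008]))
```

```text
4.3 [0.49813818 0.01403585 0.20440049] [[ 0.019  1.    -0.   ]
 [ 1.    -0.019  0.   ]
 [ 0.    -0.001 -1.   ]] 0.5672151845080912
((228.5, 296.5), (5.0, 39.0), 90.0) [[ 0.4388 -0.1351  0.038 ]
 [ 0.4873 -0.136   0.038 ]
 [ 0.4871 -0.1433  0.038 ]
 [ 0.4383 -0.1424  0.038 ]]
((254.0, 233.0), (66.0, 96.0), 90.0) [[ 0.4431 -0.0122  0.038 ]
 [ 0.5514 -0.0143  0.038 ]
 [ 0.5535 -0.0981  0.038 ]
 [ 0.4376 -0.0959  0.038 ]]
(np.float64(226.16319645431142), np.float64(122.67768528245887)) (np.float64(283.85320692246984), np.float64(121.53205232449818))
(np.float64(230.25904332790722), np.float64(213.40006418028415)) (np.float64(283.1395497192211), np.float64(212.44145322124632))
```

View pics/w2.png

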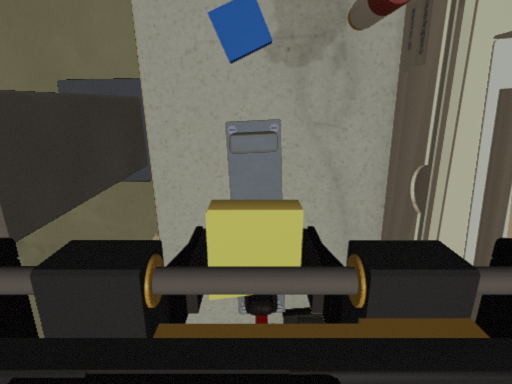

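The held block (254,233) sits over the bed. The bed end is at rows 121–122, columns 227–281, and the fixed jaw top at (254,143). I'll refine the bed edges numerically.

Run:
```python
from h import *
c=dict(capture("wrist")); im=cv2.GaussianBlur(c["color"],(3,3),0).astype(int)
d=(im[...,0]-im[...,2])   # blue-red
bl=np.median(d[130:190,160:215]); bd=np.median(d[165:190,240:270]); print(bl,bd)
L=[];R=[]
for r in range(128,194,6):
    w=np.where(d[r,200:310]>(bl+bd)/2)[0]+200
    L.append(onz(c,w[0]-.5,r,.008)[:2]); R.append(onz(c,w[-1]+.5,r,.008)[:2])
L=np.array(L);R=np.array(R); M=(L+R)/2
pl=np.polyfit(L[:,1],L[:,0],1);pr=np.polyfit(R[:,1],R[:,0],1);print("L",pl,"R",pr,"mid at y=.015",(np.polyval(pl,.015)+np.polyval(pr,.015))/2, "width",(R-L)[:,0].round(4))
col=d[100:200,254]; print("edge col", [(i+100,int(x)) for i,x in enumerate(col) if 10<i<62])
for r in (119,120,121,122): print(r,onz(c,254,r,.008))
g=im[...,1]; print("grey col",[(r,int(g[r,254])) for r in range(115,165)])
for r in (134,152,154): print(r,onz(c,254,r,.042))
```

```text
-13.0 12.0
L [-0.03223979  0.46850059] R [-0.02715526  0.52971024] mid at y=.015 0.49865995365905247 width [0.0621 0.0613 0.0616 0.0608 0.0612 0.0615 0.0619 0.061  0.0614 0.0617
 0.0609]
edge col [(111, -12), (112, -12), (113, -12), (114, -12), (115, -13), (116, -13), (117, -13), (118, -13), (119, -12), (120, -9), (121, 0), (122, 10), (123, 14), (124, 14), (125, 15), (126, 14), (127, 13), (128, 13), (129, 13), (130, 13), (131, 6), (132, -3), (133, -8), (134, -8), (135, -4), (136, 2), (137, 9), (138, 13), (139, 14), (140, 13), (141, 13), (142, 12), (143, 13), (144, 11), (145, 10), (146, 10), (147, 9), (148, 9), (149, 5), (150, -1), (151, -5), (152, -1), (153, 8), (154, 12), (155, 13), (156, 14), (157, 12), (158, 13), (159, 13), (160, 12), (161, 12)]
119 [0.49901691 0.07408722 0.008     ]
120 [0.49899495 0.0729766  0.008     ]
121 [0.49897294 0.07186395 0.008     ]
122 [0.49895089 0.07074925 0.008     ]
grey col [(115, 139), (116, 140), (117, 141), (118, 139), (119, 127), (120, 109), (121, 103), (122, 104), (123, 105), (124, 105), (125, 106), (126, 105), (127, 105), (128, 104), (129, 105), (130, 101), (131, 84), (132, 65), (133, 63), (134, 80), (135, 99), (136, 106), (137, 106), (138, 106), (139, 106), (140, 106), (141, 107), (142, 107), (143, 106), (144, 106), (145, 106), (146, 105), (147, 105), (148, 106), (149, 104), (150, 99), (151, 91), (152, 89), (153, 98), (154, 104), (155, 104), (156, 104), (157, 104), (158, 103), (159, 104), (160, 104), (161, 104), (162, 104), (163, 104), (164, 105)]
134 [0.49882859 0.06060861 0.042     ]
152 [0.49845479 0.04170926 0.042     ]
154 [0.49841247 0.03956959 0.042     ]
```

Wrist and top views agree: press origin about (0.500, −0.0545), yaw about +1.4°, seat at (0.498, 0.0155). I'll lay the block about 7 mm short of the seat.

>>> jog_arm(
  delta_pos=[
    [0.05, -0.7, -5],
    [0.05, -0.7, -10],
    [0.05, -0.7, -14],
    [0.05, -0.7, -16.5],
    [0.05, -0.7, -18],
    [0.05, -0.7, -18.7],
    [0.05, -0.7, -19.0],
    [0.05, -0.7, -19.2],
    [0.05, -0.7, -19.2],
    [0.05, -0.7, -19.2],
  ],
  turn=[2.5, 2.5, 2.5, 2.5, 2.5, 2.5, 2.5, 2.5, 2.5, 2.5],
  grip=[0.6, 0.6, 0.6, 0.6, 0.6, 0.6, 0.6, 0.6, 0.6, 0.6],
)

```text
time_s: 5.6
position: [0.4992, 0.0057, 0.013]
tcp_rot: [[-0.022, 1.0, 0.001], [1.0, 0.022, -0.0], [-0.0, 0.001, -1.0]]
force: [0.4, -0.2, -0.9]
opening: 0.578
grasp_force: 30.0
```

>>> jog_arm(
  delta_pos=[
    [0, 0, 0],
    [0, 0, 0],
    [0, 0, 0],
    [0, 0, 3],
    [0, 0, 9],
    [0, 2, 15],
    [0, 5, 19],
    [0, 5, 19],
    [0, 5, 19],
  ],
  turn=[0, 0, 0, 0, 0, 0, 0, 0, 0],
  grip=[0.2, 0.2, 0.2, 0.2, 0.2, 0.2, 0.2, 0.2, 0.2],
)

```text
time_s: 6.72
position: [0.4981, 0.0557, 0.2019]
tcp_rot: [[-0.023, 1.0, -0.001], [1.0, 0.023, -0.0], [-0.0, -0.001, -1.0]]
force: [0.4, 0.2, -0.3]
opening: 0.797
grasp_force: 0.0
```

Run:
```python
from h import *
c=capture("wrist"); cv2.imwrite("pics/w3.png",c["color"]); s=read_state()
print(s["time_s"],s["position"],np.round(s["tcp_rot"],3),s["opening"])
for b in blobs(c,(22,90,90),(35,255,255),20):
    r=cv2.minAreaRect(b); print(r, np.array([onz(c,u,v,.029) for u,v in cv2.boxPoints(r)]).round(4))
t=capture("top")
for b in blobs(t,(22,90,90),(35,255,255),8)+blobs(t,(0,150,80),(8,255,255),8): m=cv2.moments(b); print(onz(t,m["m10"]/m["m00"],m["m01"]/m["m00"],.03).round(4),cv2.boundingRect(b))
```

```text
6.775 [0.49773532 0.05542968 0.20124509] [[-0.022  1.    -0.003]
 [ 1.     0.022  0.   ]
 [ 0.    -0.003 -1.   ]] 0.801875144258732
((254.5, 220.5), (59.0, 43.0), 90.0) [[ 0.4741  0.0364  0.029 ]
 [ 0.5232  0.0375  0.029 ]
 [ 0.5264 -0.0369  0.029 ]
 [ 0.4743 -0.0381  0.029 ]]
[0.4586 0.7678 0.03  ] (6, 220, 34, 8)
[ 0.4984 -0.0581  0.03  ] (281, 199, 5, 13)
[ 0.5046 -0.1495  0.03  ] (307, 198, 8, 10)
```

View pics/w3.png

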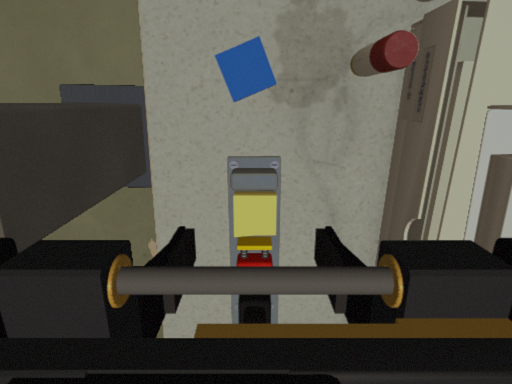

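The block (255,213) lies square on the bed, clear of the fixed jaw (row ~190) and the plate (rows 238–249). Next I turn the fingers along press y above the trigger, cross-checking the bar position by triangulating top and scene views.

>>> jog_arm(
  delta_pos=[
    [0.1, -3, 0],
    [0.3, -6, 0],
    [0.3, -9, 0],
    [0.3, -12, 0],
    [0.3, -15, 0],
    [0.3, -17.3, 0],
    [0.3, -17.3, 0],
    [0.3, -17.3, 0],
    [0.3, -17.3, 0],
    [0.3, -17.3, 0],
  ],
  turn=[10, 20, 30, 40, 50, 60, 70, 80, 90, 90],
  grip=[0.15, 0.15, 0.15, 0.15, 0.15, 0.15, 0.15, 0.15, 0.15, 0.15],
)

```text
time_s: 8.07
position: [0.5009, -0.1177, 0.2009]
tcp_rot: [[-1.0, -0.019, -0.003], [-0.019, 1.0, 0.001], [0.003, 0.002, -1.0]]
force: [0.4, 0.5, 0.2]
opening: 0.847
grasp_force: 0.0
```

Run:
```python
from h import *
s=read_state(); print(s["time_s"],s["position"],np.round(s["tcp_rot"],3),s["opening"],s["joint_positions"])
c=capture("scene"); c0=dict(capture("top")); c0["color"]=cv2.imread("pics/top0.png")
c1=dict(c); c1["color"]=cv2.imread("pics/scene0.png")
for n,cc in (("top0",c0),("scene0",c1),("scene",c)):
  for b in blobs(cc,(0,130,70),(8,255,255),8):
    x,y,w,h=cv2.boundingRect(b); print(n,(x,y,w,h),[onz(cc,u,y+h/2,.092).round(4)[:2] for u in (x-.5,x+w-.5)])
for n,cc in (("top",c0),("scene",c)): print(n,[np.round(pix(cc,[.501+dx,-.1435,.092]),1) for dx in (-.016,.016)])
w=capture("wrist"); im=w["color"]; cr=c["color"][205:285,220:320]; cr=cv2.resize(cr,None,fx=5,fy=5,interpolation=cv2.INTER_CUBIC)
wr=cv2.copyMakeBorder(im,0,16,0,0,cv2.BORDER_CONSTANT); wr=cv2.resize(wr,(300,234)); o=np.zeros((400,800,3),np.uint8); o[:,:500]=cr; o[:234,500:]=wr; cv2.imwrite("pics/s4.png",o)
```

```text
8.075 [ 0.50092696 -0.11765248  0.20089525] [[-1.    -0.019 -0.003]
 [-0.019  1.     0.001]
 [ 0.003  0.002 -1.   ]] 0.8474696907628071 [-2.56717205e+01  2.35322561e+01  9.90215835e+01 -6.74919117e-03
  5.76488418e+01 -1.16753186e+02]
top0 (281, 199, 5, 13) [array([ 0.4935, -0.0444]), array([ 0.4932, -0.0598])]
top0 (307, 197, 8, 11) [array([ 0.5008, -0.1247]), array([ 0.5002, -0.1493])]
top0 (156, 153, 11, 9) [array([0.6524, 0.3388]), array([0.6516, 0.3047])]
scene0 (280, 245, 10, 16) [array([ 0.4775, -0.1523]), array([ 0.5035, -0.1656])]
scene0 (263, 237, 13, 11) [array([ 0.4517, -0.0954]), array([ 0.4862, -0.113 ])]
scene0 (264, 170, 6, 11) [array([0.595 , 0.1671]), array([0.6138, 0.1576])]
scene0 (258, 158, 3, 6) [array([0.6127, 0.247 ]), array([0.6225, 0.242 ])]
scene0 (278, 93, 6, 8) [array([0.8961, 0.5996]), array([0.9201, 0.5878])]
scene (280, 245, 10, 15) [array([ 0.4784, -0.1507]), array([ 0.5045, -0.164 ])]
scene (263, 237, 13, 11) [array([ 0.4517, -0.0954]), array([ 0.4862, -0.113 ])]
scene (258, 158, 3, 6) [array([0.6127, 0.247 ]), array([0.6225, 0.242 ])]
top [array([312.8, 207.5]), array([312.4, 197.1])]
scene [array([280.2, 249.9]), array([289.6, 246. ])]
```

View pics/s4.png

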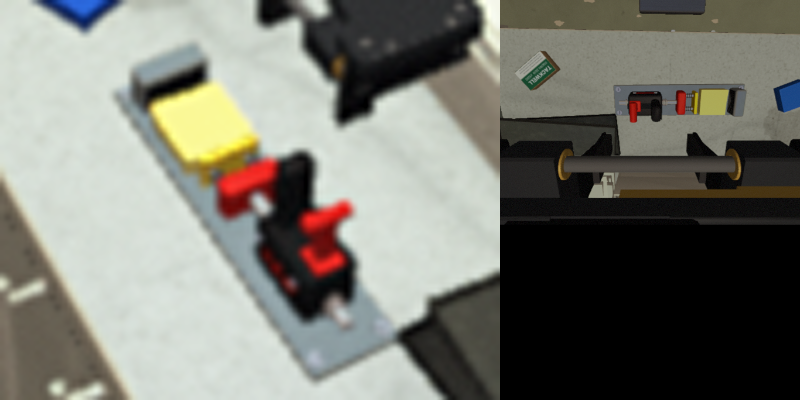

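The scene crop shows the block between plate and jaw. The bar's measured edges (top columns 307–315, scene columns 280–290) match the predicted bar at (0.501, −0.1435), so I descend around grip and bar.

>>> jog_arm(
  delta_pos=[
    [0, 0, -5],
    [0, 0, -9],
    [0, 0, -11.5],
    [0, 0, -12.6],
    [0, 0, -12.9],
    [0, 0, -12.9],
    [0, 0, -12.9],
  ],
  turn=[0, 0, 0, 0, 0, 0, 0],
  grip=[0.15, 0.15, 0.15, 0.15, 0.15, 0.15, 0.15],
)

```text
time_s: 9.1
position: [0.5026, -0.1176, 0.0745]
tcp_rot: [[-1.0, -0.022, 0.002], [-0.022, 1.0, -0.001], [-0.002, -0.001, -1.0]]
force: [0.2, 0.0, 0.4]
opening: 0.857
grasp_force: 0.0
```

>>> jog_arm(
  delta_pos=[
    [0, 0, 0],
    [0, 0, 0],
    [0, 0, 0],
  ],
  turn=[0, 0, 0],
  grip=[0.4, 0.4, 0.4],
)

```text
time_s: 9.48
position: [0.5022, -0.1181, 0.074]
tcp_rot: [[-1.0, -0.023, 0.001], [-0.023, 1.0, -0.002], [-0.001, -0.002, -1.0]]
force: [-2.2, -3.4, 2.3]
opening: 0.63
grasp_force: 1.8
```

>>> jog_arm(
  delta_pos=[
    [0, 0, 0],
    [0, 0, 0],
    [0, 0, 0],
  ],
  turn=[0, 0, 0],
  grip=[0.59, 0.59, 0.59],
)

```text
time_s: 9.85
position: [0.5022, -0.1177, 0.0739]
tcp_rot: [[-1.0, -0.022, 0.001], [-0.022, 1.0, -0.0], [-0.001, -0.0, -1.0]]
force: [-1.2, -1.7, 3.7]
opening: 0.426
grasp_force: 7.5
```

>>> jog_arm(
  delta_pos=[
    [0, 0, 0],
    [0, 0, 0],
    [0, 0, 0],
  ],
  turn=[0, 0, 0],
  grip=[0.61, 0.61, 0.61],
)

```text
time_s: 10.22
position: [0.5021, -0.1167, 0.0739]
tcp_rot: [[-1.0, -0.022, 0.001], [-0.022, 1.0, 0.0], [-0.001, 0.0, -1.0]]
force: [-0.2, 1.2, 5.6]
opening: 0.408
grasp_force: 30.0
```

```bash
cat > look.py <<'E'
from h import *
import sys
# block and jaw seen at press height in the top view (wrist camera blocked by nothing when lifted)
for n in ("wrist","scene"):
    c=capture(n)
    for k,lo,hi in (("yel",(20,90,60),(35,255,255)),("red",(0,130,60),(8,255,255))):
        for b in blobs(c,lo,hi,10):
            x,y,w,h=cv2.boundingRect(b); p=[onz(c,u,y+h/2,.038).round(4)[:2].tolist() for u in (x-.5,x+w-.5)]
            if .42<p[0][0]<.58 and -.2<p[0][1]<.06: print(n,k,(x,y,w,h),p)
    if len(sys.argv)>1 and n=="wrist": cv2.imwrite("pics/"+sys.argv[1],c["color"])
s=read_state(); print(s["time_s"],s["opening"],s["grasp_force"],s["force"])
E
python3 look.py w5.png
```

```text
wrist yel (331, 279, 9, 29) [[0.56, -0.0587], [0.5598, -0.052]]
wrist yel (171, 274, 8, 33) [[0.5601, -0.1784], [0.5599, -0.1724]]
wrist yel (374, 176, 96, 70) [[0.4937, -0.0353], [0.4922, 0.0306]]
wrist red (220, 214, 33, 53) [[0.5183, -0.1414], [0.5178, -0.118]]
wrist red (217, 188, 51, 3) [[0.4808, -0.143], [0.48, -0.1087]]
wrist red (334, 181, 35, 60) [[0.4944, -0.0628], [0.4938, -0.0388]]
scene yel (249, 221, 22, 19) [[0.4555, 0.0064], [0.519, -0.026]]
scene red (277, 245, 9, 12) [[0.4956, -0.1072], [0.5205, -0.1199]]
scene red (262, 235, 12, 11) [[0.4737, -0.0493], [0.5075, -0.0666]]
10.325 0.4062115188372032 29.99593825545162 [-0.49428425 -0.01341255  5.18995537]
```

View pics/w5.png

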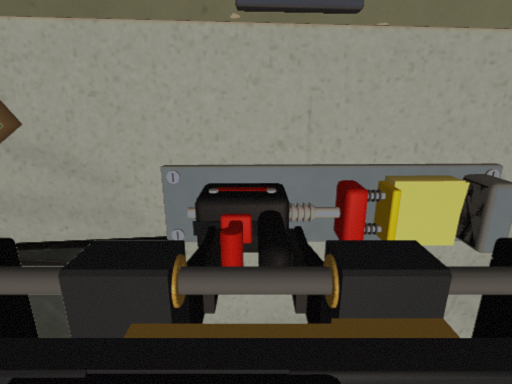

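The wrist view now shows the whole clamp: red jaw (columns 334–369), plate (~390) touching the block (to column 469), with a small gap to the fixed jaw (~480). Stroke 1 was full (opening 0.408), so I let it out.

>>> jog_arm(
  delta_pos=[
    [0, 0, 0],
    [0, 0, 0],
    [0, 0, 0],
    [0, 0, 0],
  ],
  turn=[0, 0, 0, 0],
  grip=[0.18, 0.18, 0.18, 0.18],
)

```text
time_s: 10.82
position: [0.5017, -0.1169, 0.0733]
tcp_rot: [[-1.0, -0.022, -0.001], [-0.022, 1.0, 0.001], [0.001, 0.001, -1.0]]
force: [-0.4, -0.0, 0.8]
opening: 0.766
grasp_force: 0.0
```

```bash
python3 look.py|grep -v "33.*279\|171, 27"
```

```text
wrist yel (390, 277, 7, 25) [[0.5547, -0.0155], [0.5546, -0.0103]]
wrist yel (375, 176, 96, 65) [[0.4913, -0.0353], [0.4898, 0.0304]]
wrist red (192, 215, 39, 52) [[0.5184, -0.1612], [0.5178, -0.1337]]
wrist red (217, 188, 52, 4) [[0.4805, -0.143], [0.4797, -0.1081]]
wrist red (335, 181, 34, 67) [[0.4962, -0.0622], [0.4957, -0.0388]]
scene yel (249, 221, 22, 19) [[0.4555, 0.0064], [0.519, -0.026]]
scene red (280, 249, 10, 12) [[0.4963, -0.1247], [0.5237, -0.1387]]
scene red (262, 235, 13, 11) [[0.4737, -0.0493], [0.5104, -0.0681]]
10.925 0.7998374568283442 0.0 [-0.06016937 -0.53727331  0.63040997]
```

>>> jog_arm(
  delta_pos=[
    [0, 0, 0],
    [0, 0, 0],
    [0, 0, 0],
  ],
  turn=[0, 0, 0],
  grip=[0.4, 0.4, 0.4],
)

```text
time_s: 11.3
position: [0.5014, -0.1186, 0.0732]
tcp_rot: [[-1.0, -0.023, -0.001], [-0.023, 1.0, -0.002], [0.001, -0.002, -1.0]]
force: [-2.7, -6.4, -2.1]
opening: 0.624
grasp_force: 3.4
```

>>> jog_arm(
  delta_pos=[
    [0, 0, 0],
    [0, 0, 0],
    [0, 0, 0],
  ],
  turn=[0, 0, 0],
  grip=[0.49, 0.49, 0.49],
)

```text
time_s: 11.68
position: [0.5015, -0.119, 0.0733]
tcp_rot: [[-1.0, -0.023, -0.001], [-0.023, 1.0, -0.002], [0.001, -0.002, -1.0]]
force: [-2.1, -7.6, -1.9]
opening: 0.513
grasp_force: 3.6
```

```bash
python3 look.py|grep -v "33.*279\|171, 27"
```

```text
wrist yel (153, 274, 7, 33) [[0.5594, -0.194], [0.5592, -0.1887]]
wrist yel (350, 273, 7, 34) [[0.5552, -0.0475], [0.5551, -0.0423]]
wrist yel (386, 177, 98, 71) [[0.4935, -0.0297], [0.4919, 0.0372]]
wrist red (211, 215, 35, 52) [[0.5179, -0.15], [0.5173, -0.1253]]
wrist red (240, 189, 33, 3) [[0.4803, -0.1299], [0.4797, -0.1077]]
wrist red (220, 189, 19, 4) [[0.4809, -0.1433], [0.4806, -0.1305]]
wrist red (346, 182, 37, 59) [[0.4935, -0.0572], [0.4928, -0.0319]]
scene yel (248, 219, 22, 20) [[0.4554, 0.0136], [0.5192, -0.0189]]
scene red (278, 247, 9, 12) [[0.4946, -0.1153], [0.5193, -0.1279]]
scene red (261, 233, 13, 12) [[0.4737, -0.0425], [0.5105, -0.0613]]
11.775 0.5138127431812075 3.638092875480652 [-2.47377659 -8.12895273 -2.01034783]
```

Stroke 2 is at about 8 mm of travel, and the block has nearly reached the fixed jaw. Only about 6 mm of travel remains, so crushing isn't possible. I'll squeeze on in small steps and watch the force.

>>> jog_arm(
  delta_pos=[
    [0, 0, 0],
    [0, 0, 0],
    [0, 0, 0],
  ],
  turn=[0, 0, 0],
  grip=[0.53, 0.53, 0.53],
)

```text
time_s: 12.15
position: [0.5015, -0.1192, 0.0733]
tcp_rot: [[-1.0, -0.023, -0.001], [-0.023, 1.0, -0.003], [0.001, -0.003, -1.0]]
force: [-2.2, -8.1, -2.1]
opening: 0.474
grasp_force: 4.0
```

>>> jog_arm(
  delta_pos=[
    [0, 0, 0],
    [0, 0, 0],
    [0, 0, 0],
  ],
  turn=[0, 0, 0],
  grip=[0.57, 0.57, 0.57],
)

```text
time_s: 12.52
position: [0.5014, -0.1179, 0.0733]
tcp_rot: [[-1.0, -0.023, -0.001], [-0.023, 1.0, -0.001], [0.001, -0.001, -1.0]]
force: [-2.0, -5.5, -3.2]
opening: 0.432
grasp_force: 9.5
```

```bash
python3 look.py|grep -v "33.*279\|171, 27"
```

```text
wrist yel (338, 274, 6, 33) [[0.5559, -0.0552], [0.5558, -0.0507]]
wrist yel (166, 274, 7, 33) [[0.559, -0.1831], [0.5588, -0.1779]]
wrist yel (386, 177, 98, 71) [[0.4935, -0.0285], [0.4919, 0.0386]]
wrist red (218, 215, 33, 52) [[0.5177, -0.1439], [0.5171, -0.1206]]
wrist red (219, 189, 53, 4) [[0.4809, -0.1428], [0.48, -0.1072]]
wrist red (350, 182, 37, 59) [[0.4934, -0.0533], [0.4928, -0.028]]
scene yel (248, 219, 21, 19) [[0.4564, 0.0155], [0.5173, -0.0156]]
scene red (278, 251, 8, 7) [[0.4918, -0.1203], [0.5137, -0.1315]]
scene red (260, 232, 14, 12) [[0.4727, -0.0374], [0.5125, -0.0577]]
12.625 0.4313444843219906 9.561150735535193 [-1.84179101 -5.63294584 -3.08905107]
```

>>> jog_arm(
  delta_pos=[
    [0, 0, 0],
    [0, 0, 0],
    [0, 0, 0],
  ],
  turn=[0, 0, 0],
  grip=[0.61, 0.61, 0.61],
)

```text
time_s: 13.0
position: [0.5014, -0.1167, 0.0732]
tcp_rot: [[-1.0, -0.022, -0.001], [-0.022, 1.0, 0.001], [0.001, 0.001, -1.0]]
force: [-1.6, -2.3, -4.8]
opening: 0.403
grasp_force: 30.0
```

```bash
python3 look.py w6.png|grep -v "33.*279\|171, 27"
```

```text
wrist yel (171, 281, 7, 27) [[0.5621, -0.1783], [0.562, -0.1731]]
wrist yel (332, 276, 8, 31) [[0.5569, -0.0583], [0.5567, -0.0524]]
wrist yel (385, 177, 97, 70) [[0.4932, -0.028], [0.4917, 0.0385]]
wrist red (220, 215, 33, 52) [[0.5175, -0.1413], [0.517, -0.118]]
wrist red (217, 189, 53, 4) [[0.4808, -0.1429], [0.48, -0.1073]]
wrist red (351, 182, 37, 59) [[0.4934, -0.0513], [0.4928, -0.026]]
scene yel (248, 219, 21, 19) [[0.4564, 0.0155], [0.5173, -0.0156]]
scene red (277, 246, 9, 11) [[0.4947, -0.1088], [0.5195, -0.1216]]
scene red (260, 232, 13, 11) [[0.4737, -0.0356], [0.5106, -0.0545]]
13.1 0.40782950173504445 29.99588876031339 [-0.83681421 -1.10321387 -5.9415698 ]
```

View pics/w6.png

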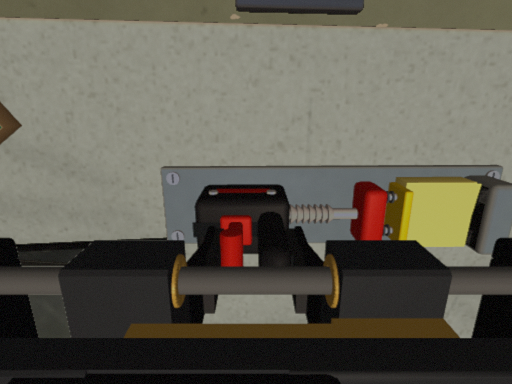

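Stroke 2 is full. The block is against the fixed jaw (columns ~470–480), and the jaw has moved on so the plate is pressed about 5 mm. I'll let out once more and make a gentle last stroke towards 7 mm, aiming for jaw front y ≈ −0.024 and about 17 N on the bar.

>>> jog_arm(
  delta_pos=[
    [0, 0, 0],
    [0, 0, 0],
    [0, 0, 0],
    [0, 0, 0],
  ],
  turn=[0, 0, 0, 0],
  grip=[0.18, 0.18, 0.18, 0.18],
)

```text
time_s: 13.6
position: [0.5025, -0.1172, 0.0739]
tcp_rot: [[-1.0, -0.022, 0.001], [-0.022, 1.0, -0.0], [-0.001, -0.0, -1.0]]
force: [0.1, 0.0, 0.3]
opening: 0.76
grasp_force: 0.0
```

```bash
sed -i 's/\["force"\])/["force"].round(1) if hasattr(s["force"],"round") else s["force"], s["position"])/' look.py; python3 look.py|grep -v "27[0-9], [5-8]"
```

```text
wrist yel (387, 276, 10, 31) [[0.5578, -0.0175], [0.5576, -0.01]]
wrist yel (385, 175, 98, 66) [[0.4918, -0.0286], [0.4903, 0.0385]]
wrist red (193, 213, 39, 54) [[0.5188, -0.161], [0.5182, -0.1334]]
wrist red (218, 187, 52, 4) [[0.4808, -0.1428], [0.4801, -0.1078]]
wrist red (346, 180, 37, 66) [[0.4961, -0.0549], [0.4955, -0.0294]]
scene yel (248, 219, 21, 19) [[0.4564, 0.0155], [0.5173, -0.0156]]
scene red (280, 248, 10, 13) [[0.4973, -0.1231], [0.5247, -0.1371]]
scene red (260, 233, 13, 11) [[0.4718, -0.0392], [0.5087, -0.0581]]
13.7 0.7971347720065597 0.0 [ 1.1 -0.3  0.7] [ 0.50231076 -0.11697277  0.07381417]
```

>>> jog_arm(
  delta_pos=[
    [0, 0, 0],
    [0, 0, 0],
    [0, 0, 0],
  ],
  turn=[0, 0, 0],
  grip=[0.36, 0.36, 0.36],
)

```text
time_s: 14.08
position: [0.5021, -0.1192, 0.0736]
tcp_rot: [[-1.0, -0.024, 0.0], [-0.024, 1.0, -0.003], [-0.0, -0.003, -1.0]]
force: [-2.6, -8.8, -1.2]
opening: 0.657
grasp_force: 4.1
```

```bash
python3 look.py|grep -v "27[0-9], [5-8]"
```

```text
wrist yel (371, 277, 9, 28) [[0.5566, -0.0318], [0.5564, -0.0252]]
wrist yel (388, 176, 99, 71) [[0.4935, -0.0286], [0.4918, 0.039]]
wrist red (199, 214, 38, 53) [[0.5187, -0.1588], [0.518, -0.1319]]
wrist red (220, 188, 53, 3) [[0.4807, -0.1436], [0.4798, -0.108]]
wrist red (350, 181, 37, 63) [[0.4949, -0.0545], [0.4943, -0.0292]]
scene yel (248, 219, 22, 19) [[0.4564, 0.0155], [0.5202, -0.017]]
scene red (279, 248, 9, 12) [[0.4955, -0.12], [0.5201, -0.1327]]
scene red (260, 233, 13, 11) [[0.4718, -0.0392], [0.5087, -0.0581]]
14.175 0.6485908552344958 4.155492335557938 [-2.6 -8.3 -1.6] [ 0.50216186 -0.11941899  0.07356664]
```

>>> jog_arm(
  delta_pos=[
    [0, 0, 0],
    [0, 0, 0],
    [0, 0, 0],
  ],
  turn=[0, 0, 0],
  grip=[0.42, 0.42, 0.42],
)

```text
time_s: 14.55
position: [0.5022, -0.1203, 0.0736]
tcp_rot: [[-1.0, -0.024, 0.001], [-0.024, 1.0, -0.005], [-0.001, -0.005, -1.0]]
force: [-2.3, -10.4, -1.4]
opening: 0.586
grasp_force: 5.5
```

```bash
python3 look.py|grep -v "27[0-9], [5-8]"|grep "wrist\|^1"
```

```text
wrist yel (389, 176, 99, 71) [[0.4935, -0.0291], [0.4918, 0.0384]]
wrist red (205, 214, 36, 53) [[0.5186, -0.1557], [0.518, -0.1302]]
wrist red (222, 188, 52, 4) [[0.4811, -0.1434], [0.4802, -0.1085]]
wrist red (353, 181, 38, 60) [[0.4938, -0.0538], [0.4931, -0.0278]]
14.65 0.580720346371493 5.465323179960251 [ -3.3 -10.9  -1.6] [ 0.50220271 -0.12033722  0.07356713]
```

>>> jog_arm(
  delta_pos=[
    [0, 0, 0],
    [0, 0, 0],
    [0, 0, 0],
  ],
  turn=[0, 0, 0],
  grip=[0.45, 0.45, 0.45],
)

```text
time_s: 15.02
position: [0.5022, -0.1208, 0.0736]
tcp_rot: [[-1.0, -0.024, 0.001], [-0.024, 1.0, -0.005], [-0.001, -0.005, -1.0]]
force: [-2.7, -11.1, -2.8]
opening: 0.555
grasp_force: 6.1
```

```bash
python3 look.py|grep -v "27[0-9], [5-8]"|grep "wrist\|^1"
```

```text
wrist yel (390, 176, 99, 71) [[0.4935, -0.0289], [0.4917, 0.0385]]
wrist red (207, 214, 36, 53) [[0.5186, -0.1547], [0.5179, -0.1293]]
wrist red (223, 188, 52, 3) [[0.4808, -0.1432], [0.4799, -0.1083]]
wrist red (355, 181, 38, 60) [[0.4937, -0.0529], [0.4931, -0.0269]]
15.125 0.5538858309319742 6.113770008087158 [ -3.5 -12.2  -3.1] [ 0.50222102 -0.12073595  0.07358201]
```

>>> jog_arm(
  delta_pos=[
    [0, 0, 0],
    [0, 0, 0],
    [0, 0, 0],
  ],
  turn=[0, 0, 0],
  grip=[0.5, 0.5, 0.5],
)

```text
time_s: 15.5
position: [0.5022, -0.1209, 0.0736]
tcp_rot: [[-1.0, -0.024, 0.001], [-0.024, 1.0, -0.005], [-0.0, -0.005, -1.0]]
force: [-3.6, -12.5, -1.8]
opening: 0.507
grasp_force: 8.7
```

```bash
python3 look.py|grep -v "27[0-9], [5-8]"|grep "wrist\|^1"
```

```text
wrist yel (392, 176, 97, 71) [[0.4934, -0.0278], [0.4917, 0.0383]]
wrist red (212, 214, 35, 53) [[0.5185, -0.1514], [0.5179, -0.1266]]
wrist red (223, 188, 53, 3) [[0.4808, -0.1434], [0.4798, -0.1078]]
wrist red (357, 181, 38, 60) [[0.4937, -0.0517], [0.493, -0.0258]]
15.6 0.5043158295414836 8.830668032169342 [ -3.8 -12.7  -1.7] [ 0.50219922 -0.12086866  0.07356773]
```

>>> jog_arm(
  delta_pos=[
    [0, 0, 0],
    [0, 0, 0],
    [0, 0, 0],
    [0, 0, 0],
  ],
  turn=[0, 0, 0, 0],
  grip=[0.52, 0.52, 0.52, 0.52],
)

```text
time_s: 16.1
position: [0.5022, -0.1201, 0.0736]
tcp_rot: [[-1.0, -0.024, 0.001], [-0.024, 1.0, -0.004], [-0.0, -0.004, -1.0]]
force: [-3.5, -9.8, -1.6]
opening: 0.483
grasp_force: 12.5
```

```bash
python3 look.py|grep -v "27[0-9], [5-8]"|grep "wrist\|^1"
```

```text
wrist yel (158, 276, 10, 32) [[0.5617, -0.1916], [0.5615, -0.1841]]
wrist yel (392, 176, 96, 71) [[0.4934, -0.0268], [0.4918, 0.0386]]
wrist red (213, 214, 35, 53) [[0.5184, -0.1498], [0.5178, -0.125]]
wrist red (222, 188, 52, 3) [[0.4807, -0.1431], [0.4798, -0.1082]]
wrist red (358, 181, 38, 60) [[0.4937, -0.0501], [0.493, -0.0241]]
16.2 0.4820184861738312 12.509373128414154 [ -2.6 -10.3  -2.9] [ 0.50217313 -0.12008304  0.07353529]
```

The bar force is about 17.5 N and the jaw has advanced about 7 mm past seating, which is the wanted half-way. The block edge is steady at the fixed jaw, so I'm handing in while holding.

```bash
python3 -c "
from rig import *
print(hand_in())"
```

```text
the job is handed in; nothing more can be done
None
```

I laid the note block square in the press, clamped it against the fixed jaw in two full strokes and a shorter last one, and handed in holding the trigger squeezed, with the plate pressed back an estimated 7 mm; no verdict was returned.

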